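# Click the photometer's filter wheel round to red and take the reading

### The job

Flick the edge of the photometer's black filter wheel with a fingertip, clockwise as seen from above, until the red filter has clicked into place at the small black pointer; do not let the wheel click past red. Then press the green button next to it all the way down and let it come up again. Leave the vial in the instrument and everything else standing about where it is: lift, tip over or shove nothing.

Things in the scene. Friction and masses are not known exactly. Their poses are not given: they have to be found in the camera images.
- meter: Bench photometer, white box fixed to the bench. Origin on the bench; own x points from its front (facing the robot) to its back, y to its left seen from the robot, z up. Deck: x -90 to 110, y -135 to 135, top z 55 mm. Grey raised head with vial well and button: x -30 to 105, y -130 to -12, top z 85 mm. Wheel axis at x -50, y 64 mm. White pointer post on the deck: x 12 to 32, y 55 to 73, top z 67 mm.
- wheel_hub (a point): Centre of the wheel's top face, on its vertical axis, 77 mm above the bench. Black disc of 37 mm radius, 16 mm thick, with six grey lobes as thick, 8 mm wide, reaching out to 55 mm radius (15 mm beyond the case's front). At rest in a click a gap faces the meter's front (-x), with lobes 30 degrees either side. There a fingertip pushes a lobe towards +y of the meter for clockwise.
- red_filter (a point): Centre of the red filter, a red disc 15 mm wide on the wheel's top, 24.5 mm from the axis, between two lobes. Clockwise round the wheel from red, seen from above: yellow, white, blue, green, black filters. Clicking clockwise brings them to the pointer in the order green, blue, white, yellow, red: with green there red is 4 clicks away, blue 3, white 2.
- pointer (a point): Tip of the small black pointer behind the wheel, 57 mm from the wheel's axis towards +x of the meter and 70 mm above the bench. The filter nearest to it is the one in use.
- wheel (a joint): Turn of the wheel in rad, growing clockwise seen from above; 0 = red at the pointer. A click every 1.047 rad: a spring detent draws the wheel to the nearest click from up to half a click off and holds it; about 2 to 3 N on a lobe overcomes it. Starts 2, 3 or 4 clicks before red (-2.09, -3.14 or -4.19). Stops at -4.6 and 1.47.
- read (a joint): Green push button, 30 mm across, travel 6 mm: 0 = up, 0.006 = fully down (m). A spring brings it up; fully down takes 5 N.
- read_top (a point): Centre of the button's top, 22 mm above the grey head; press straight down.
- vial: Amber glass vial 24 mm across, 75 mm tall with a black cap, standing loose in the instrument's square well; its top stands 45 mm above the head, 60 mm behind the button. Origin: centre of its foot, z up. Leave alone.
- rack: Pink-red tube rack 130 x 85 x 48 mm with small tubes, loose, left of the meter. Origin: centre of its underside. Leave alone.
- beaker: Clear plastic beaker, 64 mm across, 85 mm tall, loose, right of the meter. Origin: centre of its foot. Leave alone.
- buffer: White bottle with blue cap, 60 mm across, 130 mm tall, loose, farther right of the meter. Origin: centre of its foot. Leave alone.
- marker: White marker pen with blue cap, 116 mm long, 14 mm thick, lying loose to the right of the meter. Origin: underside near its middle, x along the pen. Leave alone.
- dish: Clear closed dish, 60 mm across, 14 mm high, loose, left of the meter's front. Origin: centre of its underside. Leave alone.

How it is judged:
By the outcome, as a careful person would: the job done as asked, in the order asked, and still so for the second after the job is handed in, with the robot touching nothing.
It also fails if it takes over 58 s, if anything falls off the work surface, if the arm or the gripper's body presses on something with over 40 N, if the wrist force passes 120 N, or if a joint passes its speed limit or range.

### The arm

A 6-joint arm with a two-finger parallel gripper is mounted at the origin on the work surface. World frame = base frame: x ahead of the robot, y to its left, z up, the work surface at z = 0. Lengths are in mm, angles in rad, forces in N, time in s.
With the tool pointing down it reaches from about 275 to 875 mm from the base axis. Payload 12.5 kg.
Tool frame: the origin (TCP) lies on the mounting face of the last link; the fingertips stand 173 mm ahead of it and the grasp point (between the pads) lies 155 mm ahead of it; z points along the fingers, y is the direction in which the jaws open and shut (so a half turn about z gives the same grasp; the last joint's range is limited). The gripper opens to 85 mm and grips with 20 to 120 N. Pads are 22 mm wide; open, the fingers measure 114 mm over their backs; the gripper's body (76 mm by 85 mm) begins 54 mm behind the grasp point. The pads swing forward as they close: fully open they stand 13 mm farther back than shut.
Start: joints at [1.078, 0.351, 1.652, -0, 1.139, -0.085], TCP at [218.093, 504.897, 404.69] pointing down, gripper open.
Joint ranges: [-2.75, 2.75], [-0.79, 2.1], [0.01, 2.65], [-1.57, 4.71], [0.07, 3.14], [-2.87, 2.87]. Speed limits (rad/s): [2.22, 2.22, 2.79, 3.14, 3.14, 3.14].

### API

Orientations are given as a unit quaternion [w, x, y, z].
In Python, from rig import bot gives the robot as it stands. The module is installed in compiled form; this text tells all that it offers.
- The arm moves only by the tool send_rows, never from a script. Its argument "targets" is a list of rows, each an object of numbers: "dx", "dy", "dz": the shift along the tool's x, y, z in cm; "turn": the turn about the tool's z in rad; "claw": the closure, from 0 (fully open) to 1 (shut). A call has exactly 8 rows; each row shifts and turns the commanded pose from where the row before left it, along the tool's axes as they then stand; what a row does not reach is not made up. A row lasts 1/10 s, in which the tool goes at most 50 mm and 8.59 degrees, less where a joint would pass 70% of its speed; a pose out of reach is approached as far as the arm can. A call with a gripper value outside its range is refused whole. The fingers move at their own pace and stop on an object; "newtons" is the grip in N (left out, the last holds). Time passes only in rows, so rows that do not move let the fingers close, or fill a call up. It gives the time, the measured TCP pose, the force and the opening at its end, in the units of the state.
- bot.get_obs(): the state, without advancing time (a new reading comes with each control period).
- bot.grab_frame(name): name is "side" or "top"; returns a dict with "frame" (384x512x3 uint8, red, green, blue), "range_z" (384x512 float32, mm along the optical axis (not along the pixel's ray), 0 where there is no reading), "mtx" (3x3 intrinsics, pixels), "eye" and "rotation" of the camera in the world. Camera axes: x right, y down, z forward; pixel columns grow to the right and rows downward; lengths in mm; the calibration is good to about 2 mm. A picture is of the moment at which its call begins.
- bot.finish_job(): hands the job in, once; it reports no verdict.
Trained networks look in a picture, given as the dict that the camera call returned (one of the last four; its "shot" number tells which), for a name from the list of things; names that differ only in an ending like _2 or _b are one class to them, and where a whole thing is asked for, a point or a joint stands for the part that bears it (a point fixed in the world has none). Each returns a list of dicts, best first, with "confidence" (0 to 1); they miss things now and then, are a little off and sometimes report something else, mostly with a low value. They report only what shows in the picture. A call takes as long as a camera call.
- bot.cut_out(label, picture): "mask" (384x512 bool, what is visible of it) and "centre" ([column, row] in pixels, amid what is visible of it).
The state is a dict: "clock": time; "q": joint angles; "qvel": joint speeds; "effort": joint torques, N m; "tcp_pos": TCP position; "tcp_rot": TCP orientation; "contact_force": force on the tool from outside, world axes, zero at the start; "torque": the same for the moment, N m; "finger_gap": opening from 0.0 (shut) to 1.0 (fully open).
Only numpy, scipy, OpenCV 4.12 (cv2) and the standard library are available. Lean on these libraries where they do the work, as an engineer would, in place of code of your own. Each camera call takes 0.05 s, during which the arm holds its last target.

## Working session

There is one attempt and no reset: what is moved stays moved. The work goes in short steps, Python scripts to look and compute and a tool call to move; the robot and the scene stay as the last step left them, time stands still between calls to the robot, and variables do not carry over. Pictures are saved under pics/ and viewed, and the job is handed in when it is done.

Besides the shell and the picture viewer there is one more tool, called after ">>>" in YAML: its name, and indented under it one key for each argument. send_rows: Moves the arm, as the interface text tells. Its arguments: {"type":"object","properties":{"targets":{"type":"array"},"newtons":{"type":"number"}},"required":["targets"]}

```bash
mkdir -p pics; cat > h.py <<'E'
import numpy as np,cv2
from rig import bot
def world(p,u,v,z=None):
    K=np.array(p["mtx"]);R=np.array(p["rotation"]);e=np.array(p["eye"])
    z=z if z is not None else p["range_z"][int(v),int(u)]
    return R@(np.linalg.inv(K)@np.array([u,v,1.])*z)+e
def proj(p,X):
    K=np.array(p["mtx"]);R=np.array(p["rotation"]);e=np.array(p["eye"])
    c=R.T@(np.array(X,float)-e); q=K@c; return q[:2]/q[2]
def onz(p,u,v,h):
    K=np.array(p["mtx"]);R=np.array(p["rotation"]);e=np.array(p["eye"])
    d=R@(np.linalg.inv(K)@np.array([u,v,1.])); return e+d*(h-e[2])/d[2]
def save(p,n,s=1.5): cv2.imwrite(f"pics/{n}.png",cv2.resize(p["frame"][:,:,::-1],None,fx=s,fy=s))
E
python3 - <<'E'
from h import *
o=bot.get_obs(); print(o)
for n in("top","side"):
    p=bot.grab_frame(n);save(p,n+"0");print(n,p["eye"],p["rotation"],p["mtx"])
    R=np.array(p["rotation"])
    for l in["meter","wheel_hub","red_filter","pointer","read_top","vial","beaker","rack","dish"]:
        for d in bot.cut_out(l,p)[:1]:
            c=d["centre"];print(l,round(d["confidence"],2),c,np.round(world(p,*c),1), d["mask"].sum())
E
```

```text
{'clock': 0.0, 'q': array([ 1.07835922e+00,  3.51273805e-01,  1.65245430e+00, -8.82109544e-06,
        1.13913885e+00, -8.46483828e-02]), 'qvel': array([-0.00068086, -0.00017814,  0.00238118, -0.00018032, -0.00086008,
       -0.00099799]), 'effort': array([ 1.24754547e-04, -5.06107521e+01, -2.91400301e+01, -6.05840864e-05,
        4.54763780e-03,  1.12896359e-05]), 'tcp_pos': array([218.05604725, 504.77858863, 404.12623937]), 'tcp_rot': array([-1.77465358e-04,  2.02482696e-01,  9.79285633e-01, -6.11949728e-04]), 'contact_force': array([-0.00281784,  0.5099965 ,  0.05016251]), 'torque': array([ 0.0349414 , -0.03016871,  0.01262521]), 'finger_gap': 1.0019775735616139}
top [ 416.79651014   17.58347584 1311.33558127] [ 0.05633197 -0.69995949  0.70980142 -0.05536575] [[428.23309331   0.         257.62229561]
 [  0.         428.23309331 188.71206609]
 [  0.           0.           1.        ]]Traceback (most recent call last):
  File "<stdin>", line 8, in <module>
  File "h.py", line 6, in world
    return R@(np.linalg.inv(K)@np.array([u,v,1.])*z)+e
           ~^^~~~~~~~~~~~~~~~~~~~~~~~~~~~~~~~~~~~~~~
ValueError: matmul: Input operand 1 has a mismatch in its core dimension 0, with gufunc signature (n?,k),(k,m?)->(n?,m?) (size 3 is different from 4)
```

```bash
sed -i 's/R=np.array(p\["rotation"\])/R=Q(p["rotation"])/' h.py
cat >> h.py <<'E'
from scipy.spatial.transform import Rotation
def Q(q): q=np.array(q); return Rotation.from_quat(q[[1,2,3,0]]).as_matrix()
E
python3 - <<'E'
from h import *
print(Q(bot.get_obs()["tcp_rot"]).round(3))
for n in("top","side"):
    p=bot.grab_frame(n);save(p,n+"0");print(n,p["eye"],Q(p["rotation"]).round(3))
    for l in["meter","wheel_hub","red_filter","pointer","read_top","vial","beaker","rack","dish"]:
        for d in bot.cut_out(l,p)[:1]:
            c=d["centre"];print(l,round(d["confidence"],2),c,np.round(world(p,*c),1), d["mask"].sum())
E
```

```text
[[-0.918  0.397 -0.   ]
 [ 0.397  0.918 -0.001]
 [ 0.    -0.001 -1.   ]]
top [ 416.79651014   17.58347584 1311.33558127] [[-0.014 -0.987  0.157]
 [-1.     0.014  0.   ]
 [-0.002 -0.157 -0.988]]
meter 0.88 [235.0, 194.2] [ 416.8   17.6 1311.3] 6057
wheel_hub 0.74 [221.0, 216.6] [533.4 124.7  78.2] 613
red_filter 0.82 [219.2, 221.1] [520.6 130.   77. ] 542
pointer 0.92 [234.7, 195.6] [597.6  86.2  53.8] 6128
read_top 0.51 [260.6, 190.1] [604.9   9.5 105.9] 87
beaker 0.66 [296.3, 152.8] [ 738.8 -105.3   -1.5] 403
rack 0.66 [149.5, 201.8] [585.3 343.7  33.9] 1296
dish 0.87 [171.9, 237.5] [478.4 278.5  13.5] 325
side [ 571.28360727 -697.39768292  794.9742012 ] [[ 0.997 -0.059  0.047]
 [-0.075 -0.718  0.692]
 [-0.007 -0.693 -0.721]]
meter 0.68 [237.3, 178.7] [585.2  10.3  94.5] 6512
wheel_hub 0.94 [212.8, 150.9] [526.4 137.6  76.8] 601
red_filter 0.88 [212.6, 154.1] [525.6 128.6  73.6] 726
pointer 0.87 [241.5, 179.9] [595.    4.8  95.2] 6592
read_top 0.62 [242.0, 174.0] [597.   14.  105.7] 113
vial 0.61 [268.4, 173.5] [660.8  16.8  99.6] 106
beaker 0.75 [298.9, 224.0] [ 713.5 -130.5   82.7] 916
dish 0.65 [198.4, 137.0] [480.1 280.1  11.8] 230
```

View pics/top0.png

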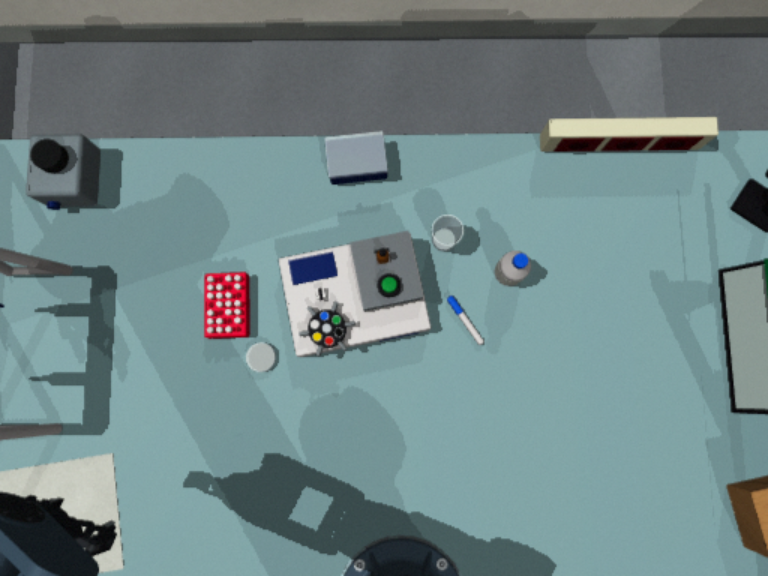

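View pics/side0.png

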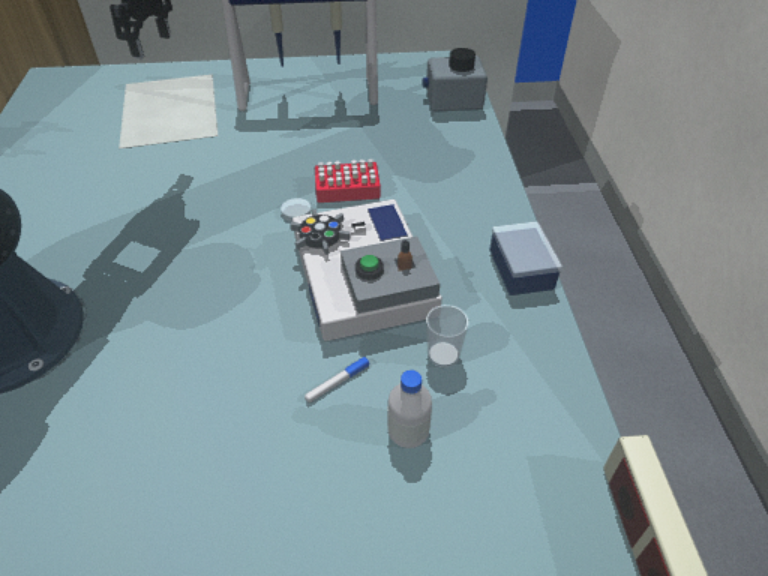

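```bash
python3 - <<'E'
from h import *
for n,box in(("top",(180,150,300,245)),("side",(185,120,305,235))):
    p=bot.grab_frame(n); x0,y0,x1,y1=box
    cv2.imwrite(f"pics/{n}z.png",cv2.resize(p["frame"][y0:y1,x0:x1,::-1],None,fx=5.5,fy=5,interpolation=cv2.INTER_CUBIC) if 0 else cv2.resize(p["frame"][y0:y1,x0:x1,::-1],None,fx=5,fy=5,interpolation=cv2.INTER_CUBIC))
    # world points of all pixels
    f=p["range_z"];v,u=np.mgrid[:384,:512];K=np.array(p["mtx"])
    c=np.stack([(u-K[0,2])/K[0,0]*f,(v-K[1,2])/K[1,1]*f,f],-1)
    W=c@Q(p["rotation"]).T+np.array(p["eye"])
    near=(f>0)&(W[...,0]>430)&(W[...,0]<760)&(W[...,1]>-90)&(W[...,1]<240)
    deck=near&(W[...,2]>45)&(W[...,2]<140)
    # footprint at z>45
    P=W[deck][:,:2].astype(np.float32); r=cv2.minAreaRect(P);print(n,"deck",r, deck.sum())
    g=near&(W[...,2]>80)&(W[...,2]<90); print("head",cv2.minAreaRect(W[g][:,:2].astype(np.float32)))
    hsv=cv2.cvtColor(p["frame"],cv2.COLOR_RGB2HSV)
    for nm,lo,hi in(("red",0,6),("yel",24,34),("grn",50,75),("blu",105,118)):
        m=near&(hsv[...,0]>=lo)&(hsv[...,0]<=hi)&(hsv[...,1]>130)&(hsv[...,2]>90)&(W[...,2]>65)
        k,lab,st,ce=cv2.connectedComponentsWithStats(m.astype(np.uint8))
        for i in range(1,k):
            if st[i,4]>4: print(nm,st[i,4],ce[i].round(1),W[lab==i].mean(0).round(1), onz(p,*ce[i],77).round(1))
E
```

```text
top deck ((605.4556884765625, 52.78587341308594), (210.73483276367188, 339.1537780761719), 12.943795204162598) 6148
head ((625.4342651367188, 45.86444091796875), (162.5035858154297, 350.0355224609375), 30.239681243896484)
red 21 [219.  226.8] [504.  130.6  78.7] [504.2 130.7  77. ]
yel 22 [211.1 223.9] [512.7 153.2  79.1] [512.8 153.4  77. ]
grn 74 [258.9 189.3] [607.1  14.2 107. ] [611.9  14.1  77. ]
grn 20 [224.  212.8] [544.3 115.9  79.6] [544.6 116.2  77. ]
blu 24 [215.5 210.3] [551.8 140.4  79.3] [552.1 140.6  77. ]
side deck ((602.6510009765625, 52.7540283203125), (209.0894317626953, 340.0986022949219), 13.015719413757324) 6139
head ((631.8558959960938, 33.64533996582031), (156.56182861328125, 313.8796691894531), 23.711191177368164)
red 16 [203.5 152.6] [502.  132.4  77.4] [502.  132.8  77. ]
yel 15 [206.5 146.9] [510.  154.8  77.4] [509.9 155.2  77. ]
grn 9 [219.3 155.1] [543.3 118.2  77.9] [543.3 119.3  77. ]
grn 68 [245.8 173.6] [606.2  14.3 106.2] [607.7  44.4  77. ]
blu 17 [221.9 149.3] [550.5 141.   77.8] [550.5 141.9  77. ]
```

View pics/topz.png

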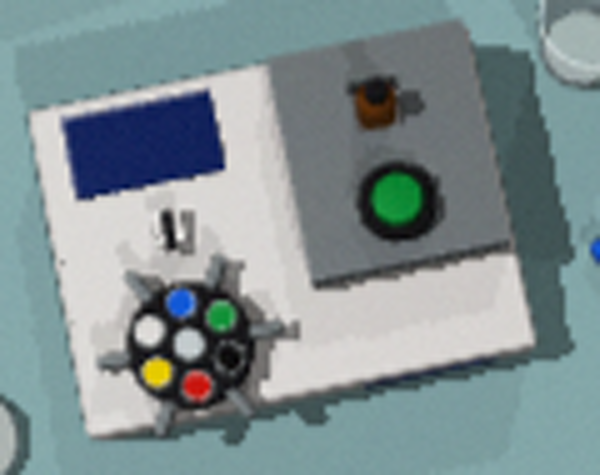

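View pics/sidez.png

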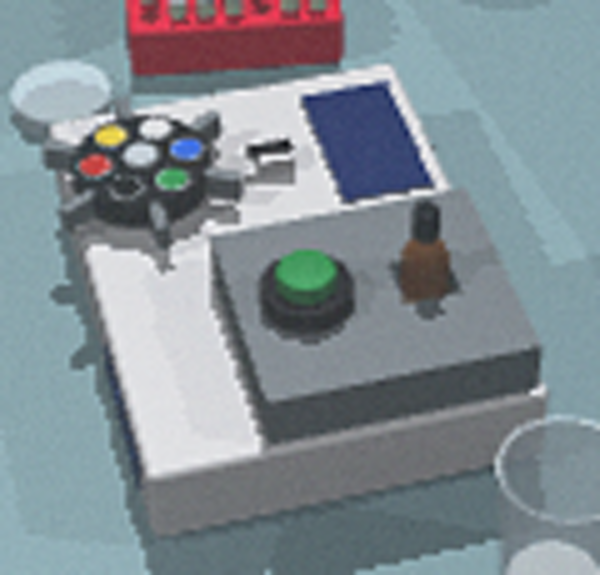

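Blue is at the pointer, so there are 3 clicks to red. I'll turn the tool to the meter's axes and shut the claw.

>>> send_rows:
  targets:
    - {"turn": 0.12,"claw": 1}
    - {"turn": 0.12,"claw": 1}
    - {"turn": 0.12,"claw": 1}
    - {"turn": 0.12,"claw": 1}
    - {"turn": 0.12,"claw": 1}
    - {"turn": 0.12,"claw": 1}
    - {"turn": 0.12,"claw": 1}
    - {"turn": 0.12,"claw": 1}
  newtons: 40

```text
invalid input at $.targets[0]: expected keys dx, dy, dz, turn, claw
```

```bash
cat >> h.py <<'E'
yaw=0.2; H=np.array([527.4,136.0])
ex=np.array([np.cos(yaw),np.sin(yaw)]);ey=np.array([-ex[1],ex[0]])
O=H+50*ex-64*ey
def tcpm(tip=None):
    o=bot.get_obs(); d=o["tcp_pos"][:2]-O; R=Q(o["tcp_rot"])
    print("t",round(o["clock"],2),"meter xy",round(d@ex,1),round(d@ey,1),"tipz",round(o["tcp_pos"][2]-173,1),"xaxis yaw err",round(np.degrees(np.arctan2(R[1,0],R[0,0])-yaw)-90,2),"z",R[:,2].round(3),"F",o["contact_force"].round(1),"gap",round(o["finger_gap"],2))
    return d@ex,d@ey
E
python3 -c "
from h import *
print(O);tcpm()"
```

```text
[589.11816606  83.20920556]
t 1.2 meter xy -279.8 487.0 tipz 231.7 xaxis yaw err 55.17 z [ 0. -0. -1.] F [-0.2 -0.3 -0. ] gap 1.0
```

>>> send_rows:
  targets:
    - {"dx": 0,"dy": 0,"dz": 0,"turn": 0.12,"claw": 1}
    - {"dx": 0,"dy": 0,"dz": 0,"turn": 0.12,"claw": 1}
    - {"dx": 0,"dy": 0,"dz": 0,"turn": 0.12,"claw": 1}
    - {"dx": 0,"dy": 0,"dz": 0,"turn": 0.12,"claw": 1}
    - {"dx": 0,"dy": 0,"dz": 0,"turn": 0.12,"claw": 1}
    - {"dx": 0,"dy": 0,"dz": 0,"turn": 0.12,"claw": 1}
    - {"dx": 0,"dy": 0,"dz": 0,"turn": 0.12,"claw": 1}
    - {"dx": 0,"dy": 0,"dz": 0,"turn": 0.12,"claw": 1}
  newtons: 40

```text
clock: 2.0
tcp_pos: [218.1, 504.9, 404.7]
tcp_rot: [0.0, 0.634, 0.774, -0.0]
contact_force: [-0.6, -0.7, 0.3]
finger_gap: 0.001
```

```bash
python3 -c "
from h import *
tcpm()"
```

```text
t 2.0 meter xy -279.9 487.0 tipz 231.7 xaxis yaw err -0.11 z [-0. -0. -1.] F [-0.6 -0.7  0.3] gap 0.0
```

>>> send_rows:
  targets:
    - {"dx": -2.95,"dy": 0.9,"dz": 0,"turn": 0,"claw": 1}
    - {"dx": -2.95,"dy": 0.9,"dz": 0,"turn": 0,"claw": 1}
    - {"dx": -2.95,"dy": 0.9,"dz": 0,"turn": 0,"claw": 1}
    - {"dx": -2.95,"dy": 0.9,"dz": 0,"turn": 0,"claw": 1}
    - {"dx": -2.95,"dy": 0.9,"dz": 0,"turn": 0,"claw": 1}
    - {"dx": -2.95,"dy": 0.9,"dz": 0,"turn": 0,"claw": 1}
    - {"dx": -2.95,"dy": 0.9,"dz": 0,"turn": 0,"claw": 1}
    - {"dx": -2.95,"dy": 0.9,"dz": 0,"turn": 0,"claw": 1}

```text
clock: 2.8
tcp_pos: [336.6, 287.1, 404.8]
tcp_rot: [0.0, 0.632, 0.775, 0.0]
contact_force: [0.4, -0.0, 0.6]
finger_gap: -0.001
```

>>> send_rows:
  targets:
    - {"dx": -2.95,"dy": 0.9,"dz": 0,"turn": 0,"claw": 1}
    - {"dx": -2.95,"dy": 0.9,"dz": 0,"turn": 0,"claw": 1}
    - {"dx": -2.95,"dy": 0.9,"dz": 0,"turn": 0,"claw": 1}
    - {"dx": -2.95,"dy": 0.9,"dz": 0,"turn": 0,"claw": 1}
    - {"dx": -2.95,"dy": 0.9,"dz": 0,"turn": 0,"claw": 1}
    - {"dx": -2.95,"dy": 0.9,"dz": 0,"turn": 0,"claw": 1}
    - {"dx": -2.95,"dy": 0.9,"dz": 0,"turn": 0,"claw": 1}
    - {"dx": -2.95,"dy": 0.9,"dz": 0,"turn": 0,"claw": 1}

```text
clock: 3.6
tcp_pos: [454.8, 70.4, 404.8]
tcp_rot: [0.0, 0.632, 0.775, 0.0]
contact_force: [0.8, -0.2, 0.1]
finger_gap: 0.004
```

>>> send_rows:
  targets:
    - {"dx": 0,"dy": 0,"dz": 2.0,"turn": 0,"claw": 1}
    - {"dx": 0,"dy": 0,"dz": 2.5,"turn": 0,"claw": 1}
    - {"dx": 0,"dy": 0,"dz": 2.5,"turn": 0,"claw": 1}
    - {"dx": 0,"dy": 0,"dz": 2.5,"turn": 0,"claw": 1}
    - {"dx": 0,"dy": 0,"dz": 2.5,"turn": 0,"claw": 1}
    - {"dx": 0,"dy": 0,"dz": 2.5,"turn": 0,"claw": 1}
    - {"dx": 0,"dy": 0,"dz": 1.5,"turn": 0,"claw": 1}
    - {"dx": 0,"dy": 0,"dz": 0.7,"turn": 0,"claw": 1}

```text
clock: 4.4
tcp_pos: [454.1, 71.6, 236.5]
tcp_rot: [-0.001, 0.632, 0.775, -0.001]
contact_force: [-0.2, -0.1, 0.9]
finger_gap: 0.001
```

```bash
python3 -c "
from h import *
tcpm()
p=bot.grab_frame('side');x0,y0,x1,y1=(150,90,270,205)
cv2.imwrite('pics/s1.png',cv2.resize(p['frame'][y0:y1,x0:x1,::-1],None,fx=5,fy=5,interpolation=cv2.INTER_CUBIC))
"
```

```text
t 4.4 meter xy -134.7 15.5 tipz 63.5 xaxis yaw err 0.17 z [-0.002 -0.    -1.   ] F [-0.2 -0.1  0.9] gap 0.0
```

View pics/s1.png

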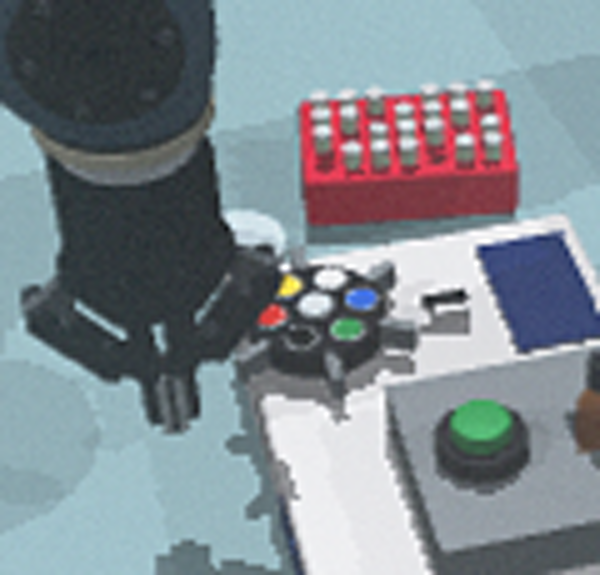

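```bash
python3 -c "
from h import *
mx,my=tcpm()
for n in ('side',):
    p=bot.grab_frame(n)
    f=p['range_z'];v,u=np.mgrid[:384,:512];K=np.array(p['mtx'])
    c=np.stack([(u-K[0,2])/K[0,0]*f,(v-K[1,2])/K[1,1]*f,f],-1)
    W=c@Q(p['rotation']).T+np.array(p['eye'])
    D=W[...,:2]-O; X=D@ex-mx;Y=D@ey-my;Z=W[...,2]-63.5
    m=(abs(Y)<45)&(f>0)&(abs(X)<110)&(Z>-5)
    for a in range(-5,110,5):
        s=m&(Z>=a)&(Z<a+5)&~((X>20)&(Z<20))
        if s.sum(): print(n,a,s.sum(),np.percentile(X[s],[2,98]).round(),np.percentile(Y[s],[2,98]).round())
"
```

```text
t 4.45 meter xy -134.7 15.4 tipz 63.3 xaxis yaw err 0.17 z [-0.002 -0.    -1.   ] F [-0.5  0.6 -0.7] gap -0.0
side 0 6 [-8.  9.] [-12.  -6.]
side 5 13 [-13.  10.] [-13.  -5.]
side 10 17 [-13.  11.] [-14.  -4.]
side 15 20 [-14.  11.] [-13.  -5.]
side 20 24 [-14. 109.] [-42.  22.]
side 25 17 [-13.  10.] [-12.  -6.]
side 30 15 [-15.   9.] [-13.  -6.]
side 35 16 [-18.   7.] [-13.   6.]
side 40 26 [-30.  20.] [-14.  -3.]
side 45 38 [-33.  30.] [-15.   6.]
side 50 80 [-32.  32.] [-16.   9.]
side 55 59 [-41.  37.] [-15.   9.]
side 60 40 [-43.  40.] [-17.  11.]
side 65 56 [-48.  46.] [-18.  11.]
side 70 60 [-48.  49.] [-19.  10.]
side 75 55 [-56.  52.] [-19.  -3.]
side 80 71 [-60.  54.] [-20.  -3.]
side 85 81 [-59.  59.] [-19.   2.]
side 90 117 [-62.  57.] [-20.   9.]
side 95 78 [-52.  50.] [-21.   2.]
side 100 77 [-47.  43.] [-21.   2.]
side 105 60 [-42.  38.] [-21.   0.]
```

>>> send_rows:
  targets:
    - {"dx": 0,"dy": 0.5,"dz": 0,"turn": 0,"claw": 1}
    - {"dx": 0,"dy": 0.8,"dz": 0,"turn": 0,"claw": 1}
    - {"dx": 0,"dy": 0.8,"dz": 0,"turn": 0,"claw": 1}
    - {"dx": 0,"dy": 0.6,"dz": 0,"turn": 0,"claw": 1}
    - {"dx": 0,"dy": 0.4,"dz": 0,"turn": 0,"claw": 1}
    - {"dx": 0,"dy": 0,"dz": 0,"turn": 0,"claw": 1}
    - {"dx": 0.2,"dy": 0,"dz": 0,"turn": 0,"claw": 1}
    - {"dx": 0.2,"dy": 0,"dz": 0,"turn": 0,"claw": 1}

```text
clock: 5.3
tcp_pos: [483.6, 81.9, 237.6]
tcp_rot: [-0.0, 0.632, 0.775, -0.0]
contact_force: [0.4, 0.9, -0.4]
finger_gap: 0.001
```

>>> send_rows:
  targets:
    - {"dx": 0.3,"dy": 0,"dz": 0,"turn": 0,"claw": 1}
    - {"dx": 0.3,"dy": 0,"dz": 0,"turn": 0,"claw": 1}
    - {"dx": 0.3,"dy": 0,"dz": 0,"turn": 0,"claw": 1}
    - {"dx": 0.3,"dy": 0,"dz": 0,"turn": 0,"claw": 1}
    - {"dx": 0.3,"dy": 0,"dz": 0,"turn": 0,"claw": 1}
    - {"dx": 0.3,"dy": 0,"dz": 0,"turn": 0,"claw": 1}
    - {"dx": 0.2,"dy": 0,"dz": 0,"turn": 0,"claw": 1}
    - {"dx": 0.2,"dy": 0,"dz": 0,"turn": 0,"claw": 1}

```text
clock: 6.1
tcp_pos: [476.3, 102.7, 236.7]
tcp_rot: [-0.004, 0.631, 0.775, -0.005]
contact_force: [-24.3, -13.4, 16.5]
finger_gap: -0.003
```

```bash
cat >>h.py <<'E'
def look(n,cam='side',box=(150,90,270,205)):
    p=bot.grab_frame(cam);x0,y0,x1,y1=box
    cv2.imwrite(f'pics/{n}.png',cv2.resize(p['frame'][y0:y1,x0:x1,::-1],None,fx=5,fy=5,interpolation=cv2.INTER_CUBIC)); return p
E
python3 -c "
from h import *
tcpm();look('s2')"
```

```text
t 6.1 meter xy -106.7 41.5 tipz 63.7 xaxis yaw err 0.24 z [-0.013 -0.003 -1.   ] F [-24.3 -13.4  16.5] gap -0.0
```

View pics/s2.png

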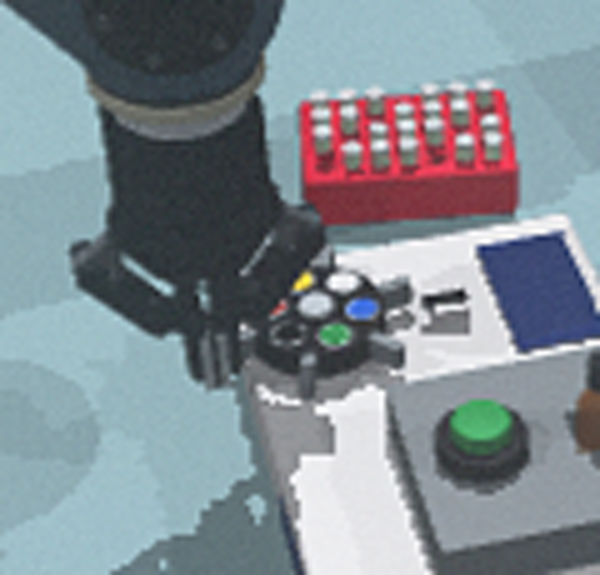

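The finger was meeting the lobe's end face, so it needs to sit deeper. I'll back off and redo the stroke along an arc.

>>> send_rows:
  targets:
    - {"dx": -0.2,"dy": -0.8,"dz": 0,"turn": 0,"claw": 1}
    - {"dx": -0.2,"dy": -0.7,"dz": 0,"turn": 0,"claw": 1}
    - {"dx": -0.8,"dy": -0.3,"dz": 0,"turn": 0,"claw": 1}
    - {"dx": -0.8,"dy": 0,"dz": 0,"turn": 0,"claw": 1}
    - {"dx": -0.8,"dy": 0,"dz": 0,"turn": 0,"claw": 1}
    - {"dx": 0,"dy": 0,"dz": 0,"turn": 0,"claw": 1}
    - {"dx": 0,"dy": 0,"dz": 0,"turn": 0,"claw": 1}
    - {"dx": 0,"dy": 0,"dz": 0,"turn": 0,"claw": 1}

```text
clock: 6.95
tcp_pos: [467.5, 72.4, 237.7]
tcp_rot: [-0.0, 0.632, 0.775, 0.0]
contact_force: [0.2, -0.6, 0.1]
finger_gap: 0.001
```

```bash
python3 -c "
from h import *
tcpm();look('s3')"
```

```text
t 6.95 meter xy -121.3 13.5 tipz 64.7 xaxis yaw err 0.17 z [ 0.  0. -1.] F [ 0.2 -0.6  0.1] gap 0.0
```

View pics/s3.png

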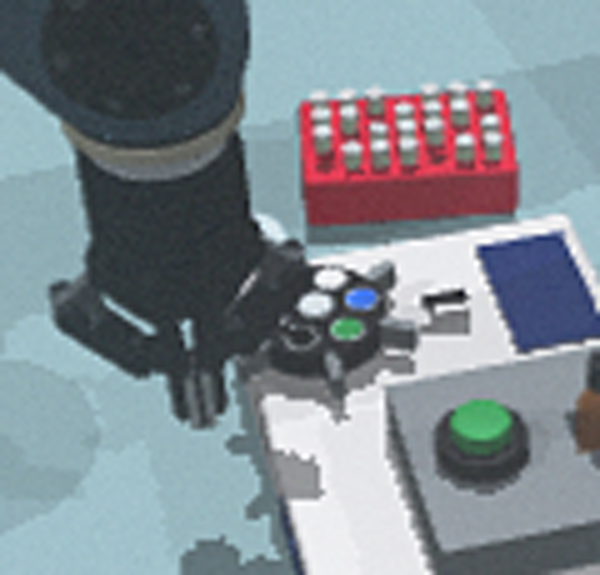

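>>> send_rows:
  targets:
    - {"dx": 0,"dy": 0.4,"dz": 0,"turn": 0,"claw": 1}
    - {"dx": 0,"dy": 0.8,"dz": 0,"turn": 0,"claw": 1}
    - {"dx": 0,"dy": 0.8,"dz": 0,"turn": 0,"claw": 1}
    - {"dx": 0,"dy": 0.7,"dz": 0,"turn": 0,"claw": 1}
    - {"dx": 0,"dy": 0.4,"dz": 0,"turn": 0,"claw": 1}
    - {"dx": 0.3,"dy": 0,"dz": 0,"turn": 0,"claw": 1}
    - {"dx": 0.3,"dy": -0.1,"dz": 0,"turn": 0,"claw": 1}
    - {"dx": 0.3,"dy": -0.1,"dz": 0,"turn": 0,"claw": 1}

```text
clock: 7.8
tcp_pos: [493.6, 87.2, 237.6]
tcp_rot: [-0.0, 0.632, 0.775, -0.0]
contact_force: [-0.2, -0.2, 0.0]
finger_gap: -0.001
```

>>> send_rows:
  targets:
    - {"dx": 0.3,"dy": -0.15,"dz": 0,"turn": 0,"claw": 1}
    - {"dx": 0.3,"dy": -0.15,"dz": 0,"turn": 0,"claw": 1}
    - {"dx": 0.3,"dy": -0.15,"dz": 0,"turn": 0,"claw": 1}
    - {"dx": 0.3,"dy": -0.15,"dz": 0,"turn": 0,"claw": 1}
    - {"dx": 0.3,"dy": -0.1,"dz": 0,"turn": 0,"claw": 1}
    - {"dx": 0.3,"dy": -0.1,"dz": 0,"turn": 0,"claw": 1}
    - {"dx": 0.3,"dy": -0.1,"dz": 0,"turn": 0,"claw": 1}
    - {"dx": 0.3,"dy": -0.05,"dz": 0,"turn": 0,"claw": 1}

```text
clock: 8.6
tcp_pos: [479.8, 108.9, 237.8]
tcp_rot: [0.0, 0.632, 0.775, 0.0]
contact_force: [1.0, 0.7, -0.9]
finger_gap: 0.001
```

```bash
python3 -c "
from h import *
tcpm();look('s4')"
```

```text
t 8.6 meter xy -102.0 46.9 tipz 64.8 xaxis yaw err 0.17 z [ 0.  0. -1.] F [ 1.   0.7 -0.9] gap 0.0
```

View pics/s4.png

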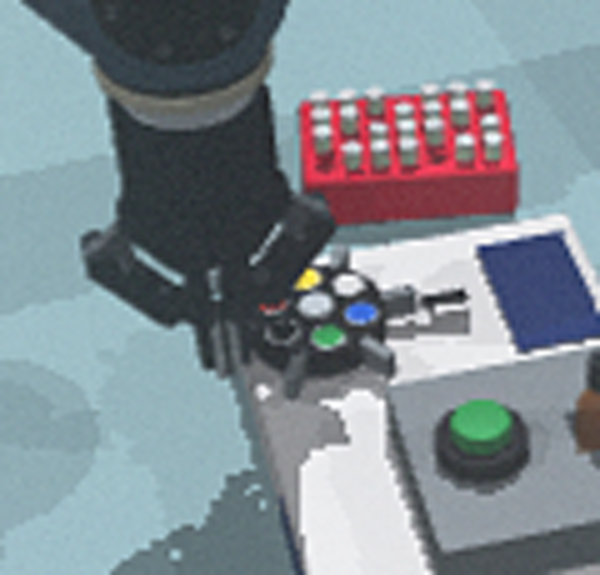

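>>> send_rows:
  targets:
    - {"dx": 0.2,"dy": 0,"dz": 0,"turn": 0,"claw": 1}
    - {"dx": 0.2,"dy": 0,"dz": 0,"turn": 0,"claw": 1}
    - {"dx": 0.2,"dy": 0,"dz": 0,"turn": 0,"claw": 1}
    - {"dx": 0.2,"dy": 0,"dz": 0,"turn": 0,"claw": 1}
    - {"dx": 0.2,"dy": 0,"dz": 0,"turn": 0,"claw": 1}
    - {"dx": 0.2,"dy": 0,"dz": 0,"turn": 0,"claw": 1}
    - {"dx": 0.2,"dy": 0,"dz": 0,"turn": 0,"claw": 1}
    - {"dx": 0.2,"dy": 0,"dz": 0,"turn": 0,"claw": 1}

```text
clock: 9.45
tcp_pos: [476.6, 124.4, 237.7]
tcp_rot: [-0.0, 0.632, 0.775, 0.0]
contact_force: [0.3, -0.1, -0.4]
finger_gap: 0.002
```

```bash
python3 -c "
from h import *
tcpm();look('s5')"
```

```text
t 9.45 meter xy -102.1 62.7 tipz 64.7 xaxis yaw err 0.17 z [ 0.  0. -1.] F [ 0.3 -0.1 -0.4] gap 0.0
```

View pics/s5.png

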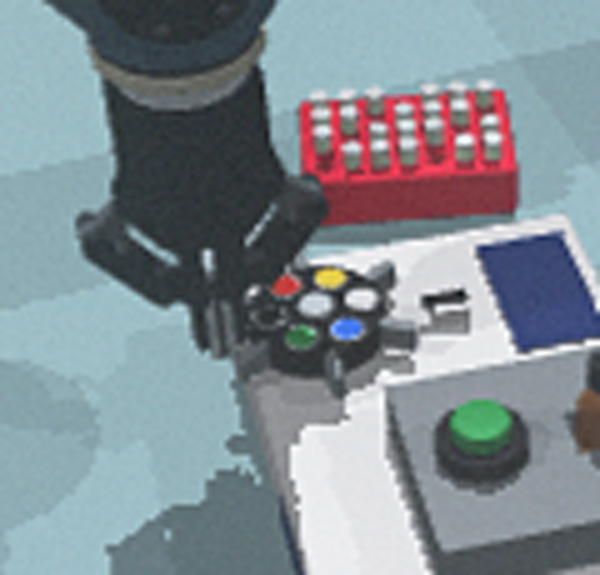

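White has clicked in at the pointer, and the wheel is at rest. I'll repeat the same stroke.

>>> send_rows:
  targets:
    - {"dx": 0,"dy": -0.8,"dz": 0,"turn": 0,"claw": 1}
    - {"dx": 0,"dy": -1.4,"dz": 0,"turn": 0,"claw": 1}
    - {"dx": -0.9,"dy": 0,"dz": 0,"turn": 0,"claw": 1}
    - {"dx": -1.0,"dy": 0,"dz": 0,"turn": 0,"claw": 1}
    - {"dx": -1.0,"dy": 0,"dz": 0,"turn": 0,"claw": 1}
    - {"dx": -1.0,"dy": 0,"dz": 0,"turn": 0,"claw": 1}
    - {"dx": -1.0,"dy": 0,"dz": 0,"turn": 0,"claw": 1}
    - {"dx": 0,"dy": 0.2,"dz": 0,"turn": 0,"claw": 1}

```text
clock: 10.3
tcp_pos: [467.3, 71.0, 237.7]
tcp_rot: [0.0, 0.632, 0.775, -0.0]
contact_force: [0.6, -0.1, -0.2]
finger_gap: -0.003
```

>>> send_rows:
  targets:
    - {"dx": 0,"dy": 0.5,"dz": 0,"turn": 0,"claw": 1}
    - {"dx": 0,"dy": 0.8,"dz": 0,"turn": 0,"claw": 1}
    - {"dx": 0,"dy": 0.8,"dz": 0,"turn": 0,"claw": 1}
    - {"dx": 0,"dy": 0.7,"dz": 0,"turn": 0,"claw": 1}
    - {"dx": 0,"dy": 0.4,"dz": 0,"turn": 0,"claw": 1}
    - {"dx": 0.3,"dy": 0,"dz": 0,"turn": 0,"claw": 1}
    - {"dx": 0.3,"dy": -0.1,"dz": 0,"turn": 0,"claw": 1}
    - {"dx": 0.3,"dy": -0.1,"dz": 0,"turn": 0,"claw": 1}

```text
clock: 11.1
tcp_pos: [494.1, 87.3, 237.6]
tcp_rot: [-0.0, 0.632, 0.775, -0.0]
contact_force: [0.8, -0.3, 0.1]
finger_gap: 0.0
```

>>> send_rows:
  targets:
    - {"dx": 0.3,"dy": -0.15,"dz": 0,"turn": 0,"claw": 1}
    - {"dx": 0.3,"dy": -0.15,"dz": 0,"turn": 0,"claw": 1}
    - {"dx": 0.3,"dy": -0.15,"dz": 0,"turn": 0,"claw": 1}
    - {"dx": 0.3,"dy": -0.15,"dz": 0,"turn": 0,"claw": 1}
    - {"dx": 0.3,"dy": -0.1,"dz": 0,"turn": 0,"claw": 1}
    - {"dx": 0.3,"dy": -0.1,"dz": 0,"turn": 0,"claw": 1}
    - {"dx": 0.3,"dy": -0.1,"dz": 0,"turn": 0,"claw": 1}
    - {"dx": 0.3,"dy": -0.05,"dz": 0,"turn": 0,"claw": 1}

```text
clock: 11.9
tcp_pos: [480.3, 108.9, 237.8]
tcp_rot: [0.0, 0.632, 0.775, 0.0]
contact_force: [1.0, 0.1, -1.1]
finger_gap: 0.0
```

>>> send_rows:
  targets:
    - {"dx": 0.2,"dy": 0,"dz": 0,"turn": 0,"claw": 1}
    - {"dx": 0.2,"dy": 0,"dz": 0,"turn": 0,"claw": 1}
    - {"dx": 0.2,"dy": 0,"dz": 0,"turn": 0,"claw": 1}
    - {"dx": 0.2,"dy": 0,"dz": 0,"turn": 0,"claw": 1}
    - {"dx": 0.2,"dy": 0,"dz": 0,"turn": 0,"claw": 1}
    - {"dx": 0.2,"dy": 0,"dz": 0,"turn": 0,"claw": 1}
    - {"dx": 0.2,"dy": 0,"dz": 0,"turn": 0,"claw": 1}
    - {"dx": 0.2,"dy": 0,"dz": 0,"turn": 0,"claw": 1}

```text
clock: 12.7
tcp_pos: [477.1, 124.5, 237.7]
tcp_rot: [-0.0, 0.632, 0.775, -0.0]
contact_force: [0.0, 0.7, 0.2]
finger_gap: 0.003
```

```bash
python3 -c "
from h import *
tcpm();look('s6')"
```

```text
t 12.7 meter xy -101.6 62.7 tipz 64.7 xaxis yaw err 0.17 z [-0.  0. -1.] F [0.  0.7 0.2] gap 0.0
```

View pics/s6.png

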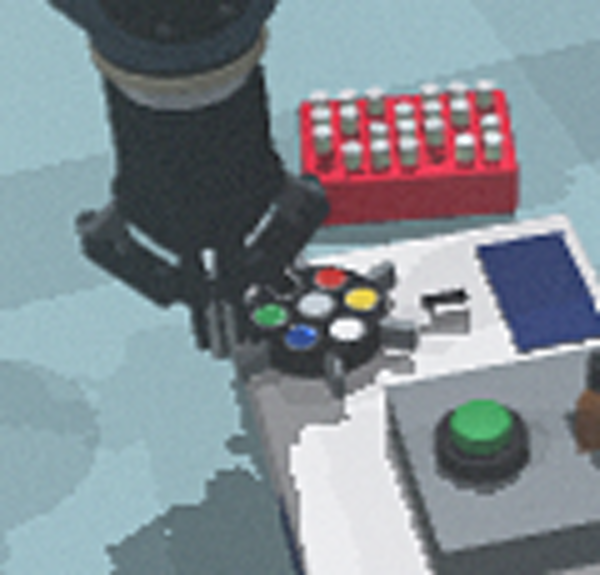

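Yellow is at the pointer (362,299), so there is one more click to go.

>>> send_rows:
  targets:
    - {"dx": 0,"dy": -0.8,"dz": 0,"turn": 0,"claw": 1}
    - {"dx": 0,"dy": -1.4,"dz": 0,"turn": 0,"claw": 1}
    - {"dx": -0.9,"dy": 0,"dz": 0,"turn": 0,"claw": 1}
    - {"dx": -1.0,"dy": 0,"dz": 0,"turn": 0,"claw": 1}
    - {"dx": -1.0,"dy": 0,"dz": 0,"turn": 0,"claw": 1}
    - {"dx": -1.0,"dy": 0,"dz": 0,"turn": 0,"claw": 1}
    - {"dx": -1.0,"dy": 0,"dz": 0,"turn": 0,"claw": 1}
    - {"dx": 0,"dy": 0.2,"dz": 0,"turn": 0,"claw": 1}

```text
clock: 13.55
tcp_pos: [467.8, 71.0, 237.6]
tcp_rot: [-0.0, 0.632, 0.775, -0.0]
contact_force: [-0.7, -0.1, 0.0]
finger_gap: -0.006
```

>>> send_rows:
  targets:
    - {"dx": 0,"dy": 0.4,"dz": 0,"turn": 0,"claw": 1}
    - {"dx": 0,"dy": 0.8,"dz": 0,"turn": 0,"claw": 1}
    - {"dx": 0,"dy": 0.8,"dz": 0,"turn": 0,"claw": 1}
    - {"dx": 0,"dy": 0.7,"dz": 0,"turn": 0,"claw": 1}
    - {"dx": 0,"dy": 0.4,"dz": 0,"turn": 0,"claw": 1}
    - {"dx": 0.3,"dy": 0,"dz": 0,"turn": 0,"claw": 1}
    - {"dx": 0.3,"dy": -0.1,"dz": 0,"turn": 0,"claw": 1}
    - {"dx": 0.3,"dy": -0.1,"dz": 0,"turn": 0,"claw": 1}

```text
clock: 14.35
tcp_pos: [493.6, 87.2, 237.6]
tcp_rot: [-0.0, 0.632, 0.775, -0.0]
contact_force: [-0.7, 0.0, -0.6]
finger_gap: 0.001
```

>>> send_rows:
  targets:
    - {"dx": 0.3,"dy": -0.15,"dz": 0,"turn": 0,"claw": 1}
    - {"dx": 0.3,"dy": -0.15,"dz": 0,"turn": 0,"claw": 1}
    - {"dx": 0.3,"dy": -0.15,"dz": 0,"turn": 0,"claw": 1}
    - {"dx": 0.3,"dy": -0.15,"dz": 0,"turn": 0,"claw": 1}
    - {"dx": 0.3,"dy": -0.1,"dz": 0,"turn": 0,"claw": 1}
    - {"dx": 0.3,"dy": -0.1,"dz": 0,"turn": 0,"claw": 1}
    - {"dx": 0.3,"dy": -0.1,"dz": 0,"turn": 0,"claw": 1}
    - {"dx": 0.3,"dy": -0.05,"dz": 0,"turn": 0,"claw": 1}

```text
clock: 15.15
tcp_pos: [479.8, 108.9, 237.7]
tcp_rot: [0.0, 0.632, 0.775, 0.0]
contact_force: [-0.2, -0.7, 0.1]
finger_gap: -0.003
```

>>> send_rows:
  targets:
    - {"dx": 0.2,"dy": 0,"dz": 0,"turn": 0,"claw": 1}
    - {"dx": 0.2,"dy": 0,"dz": 0,"turn": 0,"claw": 1}
    - {"dx": 0.2,"dy": 0,"dz": 0,"turn": 0,"claw": 1}
    - {"dx": 0.2,"dy": 0,"dz": 0,"turn": 0,"claw": 1}
    - {"dx": 0.2,"dy": 0,"dz": 0,"turn": 0,"claw": 1}
    - {"dx": 0.2,"dy": 0,"dz": 0,"turn": 0,"claw": 1}
    - {"dx": 0.2,"dy": 0,"dz": 0,"turn": 0,"claw": 1}
    - {"dx": 0.2,"dy": 0,"dz": 0,"turn": 0,"claw": 1}

```text
clock: 15.95
tcp_pos: [476.6, 124.4, 237.7]
tcp_rot: [0.0, 0.632, 0.775, 0.0]
contact_force: [-0.2, -0.2, -0.7]
finger_gap: -0.002
```

>>> send_rows:
  targets:
    - {"dx": 0,"dy": -0.8,"dz": 0,"turn": 0,"claw": 1}
    - {"dx": 0,"dy": -1.4,"dz": 0,"turn": 0,"claw": 1}
    - {"dx": 0,"dy": -1.0,"dz": 0,"turn": 0,"claw": 1}
    - {"dx": 0,"dy": 0,"dz": -1.5,"turn": 0,"claw": 1}
    - {"dx": 0,"dy": 0,"dz": -2.0,"turn": 0,"claw": 1}
    - {"dx": 0,"dy": 0,"dz": -2.0,"turn": 0,"claw": 1}
    - {"dx": 0,"dy": 0,"dz": -1.5,"turn": 0,"claw": 1}
    - {"dx": 0,"dy": 0,"dz": -0.5,"turn": 0,"claw": 1}

```text
clock: 16.75
tcp_pos: [445.2, 117.7, 314.0]
tcp_rot: [0.001, 0.632, 0.775, 0.001]
contact_force: [0.2, -0.2, -0.1]
finger_gap: 0.001
```

```bash
python3 -c "
from h import *
tcpm();look('s7')
D=np.array([606.6,14.3])-O;print('button',D@ex,D@ey)"
```

```text
t 16.75 meter xy -134.2 62.4 tipz 141.0 xaxis yaw err 0.17 z [ 0.002  0.    -1.   ] F [ 0.2 -0.2 -0.1] gap 0.0
button 3.443215407267421 -71.00871352224796
```

View pics/s7.png

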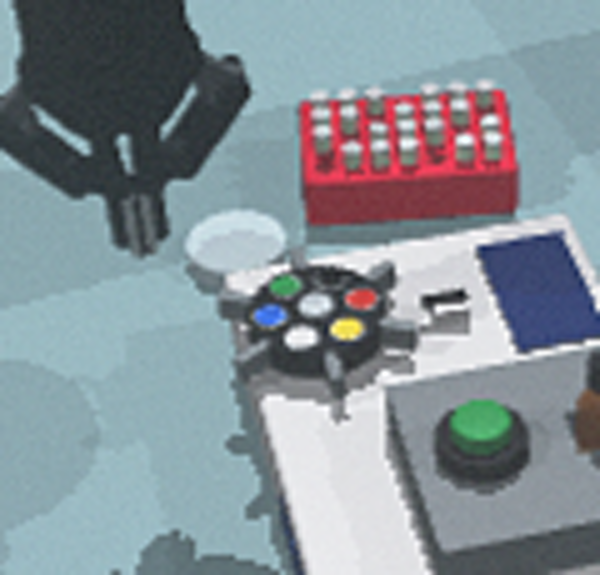

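Red is at the pointer (362,299). Next is the button.

>>> send_rows:
  targets:
    - {"dx": -1.0,"dy": 1.0,"dz": 0,"turn": 0,"claw": 1}
    - {"dx": -2.0,"dy": 2.0,"dz": 0,"turn": 0,"claw": 1}
    - {"dx": -2.5,"dy": 2.5,"dz": 0,"turn": 0,"claw": 1}
    - {"dx": -2.5,"dy": 2.5,"dz": 0,"turn": 0,"claw": 1}
    - {"dx": -2.5,"dy": 2.5,"dz": 0,"turn": 0,"claw": 1}
    - {"dx": -1.8,"dy": 2.0,"dz": 0,"turn": 0,"claw": 1}
    - {"dx": -1.0,"dy": 1.1,"dz": 0,"turn": 0,"claw": 1}
    - {"dx": 0,"dy": 0,"dz": 0,"turn": 0,"claw": 1}

```text
clock: 17.6
tcp_pos: [606.6, 13.2, 311.1]
tcp_rot: [-0.0, 0.632, 0.775, -0.0]
contact_force: [-0.0, 0.3, 0.6]
finger_gap: -0.006
```

>>> send_rows:
  targets:
    - {"dx": 0,"dy": 0,"dz": 0.5,"turn": 0,"claw": 1}
    - {"dx": 0,"dy": 0,"dz": 0.6,"turn": 0,"claw": 1}
    - {"dx": 0,"dy": 0,"dz": 0.6,"turn": 0,"claw": 1}
    - {"dx": 0,"dy": 0,"dz": 0.5,"turn": 0,"claw": 1}
    - {"dx": 0,"dy": 0,"dz": 0.4,"turn": 0,"claw": 1}
    - {"dx": 0,"dy": 0,"dz": 0.2,"turn": 0,"claw": 1}
    - {"dx": 0,"dy": 0,"dz": 0,"turn": 0,"claw": 1}
    - {"dx": 0,"dy": 0,"dz": 0,"turn": 0,"claw": 1}

```text
clock: 18.4
tcp_pos: [605.4, 14.9, 284.9]
tcp_rot: [0.0, 0.632, 0.775, 0.0]
contact_force: [-0.1, 0.0, 1.1]
finger_gap: -0.003
```

```bash
python3 -c "
from h import *
tcpm();look('s8',box=(185,110,305,225))"
```

```text
t 18.4 meter xy 2.4 -70.2 tipz 111.9 xaxis yaw err 0.17 z [ 0. -0. -1.] F [-0.1  0.   1.1] gap -0.0
```

View pics/s8.png

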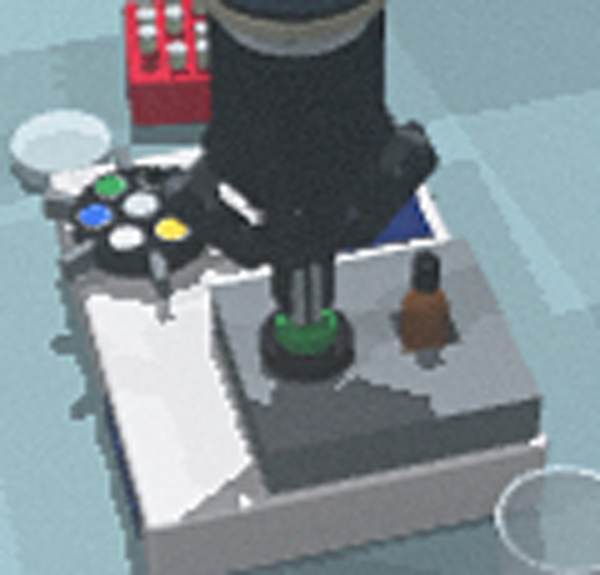

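>>> send_rows:
  targets:
    - {"dx": 0,"dy": 0,"dz": 0.2,"turn": 0,"claw": 1}
    - {"dx": 0,"dy": 0,"dz": 0.2,"turn": 0,"claw": 1}
    - {"dx": 0,"dy": 0,"dz": 0.2,"turn": 0,"claw": 1}
    - {"dx": 0,"dy": 0,"dz": 0.2,"turn": 0,"claw": 1}
    - {"dx": 0,"dy": 0,"dz": 0.1,"turn": 0,"claw": 1}
    - {"dx": 0,"dy": 0,"dz": 0.1,"turn": 0,"claw": 1}
    - {"dx": 0,"dy": 0,"dz": 0,"turn": 0,"claw": 1}
    - {"dx": 0,"dy": 0,"dz": 0,"turn": 0,"claw": 1}

```text
clock: 19.25
tcp_pos: [605.4, 14.9, 274.9]
tcp_rot: [0.0, 0.632, 0.775, 0.0]
contact_force: [-1.2, 0.0, 4.5]
finger_gap: 0.0
```

```bash
python3 -c "
from h import *
tcpm()"
```

```text
t 19.25 meter xy 2.4 -70.2 tipz 101.9 xaxis yaw err 0.17 z [ 0. -0. -1.] F [-1.2  0.   4.5] gap 0.0
```

>>> send_rows:
  targets:
    - {"dx": 0,"dy": 0,"dz": 0.05,"turn": 0,"claw": 1}
    - {"dx": 0,"dy": 0,"dz": 0.05,"turn": 0,"claw": 1}
    - {"dx": 0,"dy": 0,"dz": 0.05,"turn": 0,"claw": 1}
    - {"dx": 0,"dy": 0,"dz": 0,"turn": 0,"claw": 1}
    - {"dx": 0,"dy": 0,"dz": 0,"turn": 0,"claw": 1}
    - {"dx": 0,"dy": 0,"dz": 0,"turn": 0,"claw": 1}
    - {"dx": 0,"dy": 0,"dz": 0,"turn": 0,"claw": 1}
    - {"dx": 0,"dy": 0,"dz": 0,"turn": 0,"claw": 1}

```text
clock: 20.05
tcp_pos: [605.4, 14.9, 274.3]
tcp_rot: [0.0, 0.632, 0.775, 0.0]
contact_force: [-5.5, -0.4, 14.7]
finger_gap: -0.003
```

>>> send_rows:
  targets:
    - {"dx": 0,"dy": 0,"dz": 0.05,"turn": 0,"claw": 1}
    - {"dx": 0,"dy": 0,"dz": 0,"turn": 0,"claw": 1}
    - {"dx": 0,"dy": 0,"dz": 0,"turn": 0,"claw": 1}
    - {"dx": 0,"dy": 0,"dz": -0.2,"turn": 0,"claw": 1}
    - {"dx": 0,"dy": 0,"dz": -0.3,"turn": 0,"claw": 1}
    - {"dx": 0,"dy": 0,"dz": -0.6,"turn": 0,"claw": 1}
    - {"dx": 0,"dy": 0,"dz": -1.5,"turn": 0,"claw": 1}
    - {"dx": 0,"dy": 0,"dz": -2.5,"turn": 0,"claw": 1}

```text
clock: 20.85
tcp_pos: [605.0, 14.9, 323.5]
tcp_rot: [-0.001, 0.632, 0.775, -0.001]
contact_force: [0.1, -0.6, 0.3]
finger_gap: 0.001
```

>>> send_rows:
  targets:
    - {"dx": 0,"dy": 0,"dz": -2.5,"turn": 0,"claw": 1}
    - {"dx": 0,"dy": 0,"dz": -2.5,"turn": 0,"claw": 1}
    - {"dx": 0,"dy": 0,"dz": -2.5,"turn": 0,"claw": 1}
    - {"dx": 0,"dy": -2.5,"dz": 0,"turn": 0,"claw": 1}
    - {"dx": 0,"dy": -4,"dz": 0,"turn": 0,"claw": 1}
    - {"dx": 0,"dy": -4,"dz": 0,"turn": 0,"claw": 1}
    - {"dx": 0,"dy": -4,"dz": 0,"turn": 0,"claw": 1}
    - {"dx": 0,"dy": -3,"dz": 0,"turn": 0,"claw": 1}

```text
clock: 21.65
tcp_pos: [431.7, -20.5, 399.2]
tcp_rot: [-0.0, 0.632, 0.775, -0.0]
contact_force: [1.3, 0.1, 0.5]
finger_gap: -0.004
```

```bash
python3 -c "
from h import *
tcpm();look('s9',box=(185,120,305,235));p=bot.grab_frame('top');save(p,'t9')
p=bot.grab_frame('side')
for c in bot.cut_out('read_top',p)[:1]: print(c['centre'],world(p,*c['centre']))"
```

```text
t 21.65 meter xy -174.9 -70.4 tipz 226.2 xaxis yaw err 0.17 z [-0. -0. -1.] F [1.3 0.1 0.5] gap -0.0
```

View pics/s9.png

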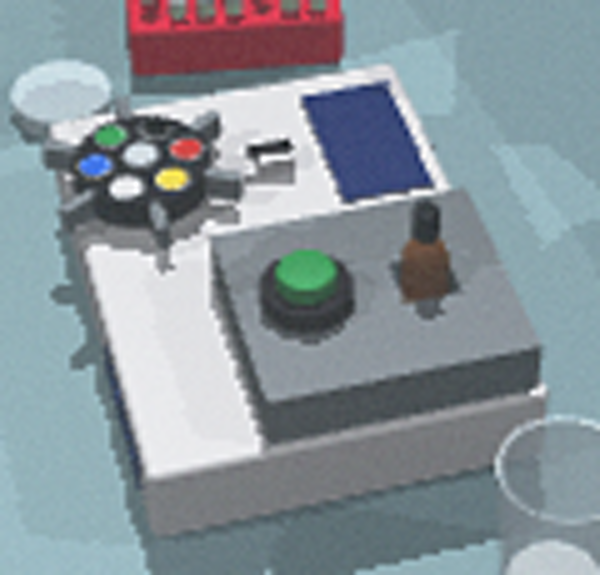

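View pics/t9.png

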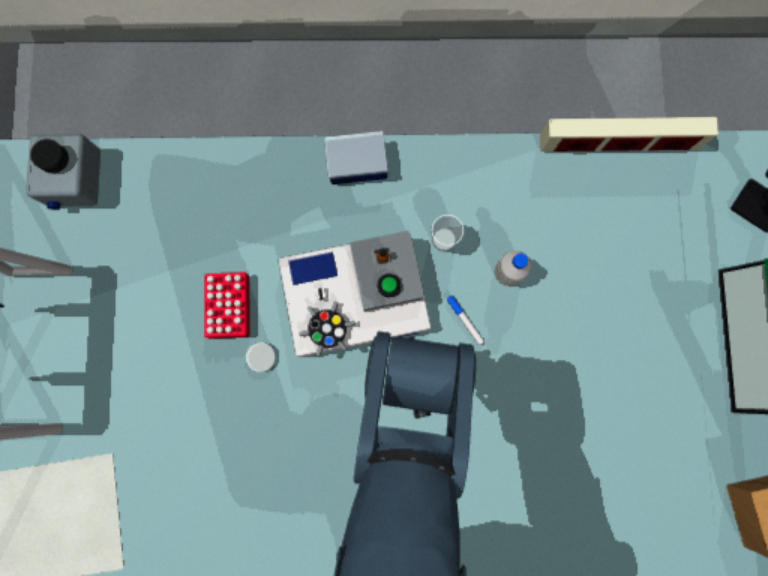

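Red is at the pointer, the button is up, and everything else is where it was. I'll hand in now.

```bash
python3 -c "
from h import *
print(bot.finish_job())"
```

```text
the job is handed in; nothing more can be done
None
```

The red filter is clicked in at the pointer, and the green button was pressed fully down and came back up. I handed the job in at about 22 s.

- **Wheel:** It started with blue at the pointer. I pushed a lobe with the closed fingertips three times, one click each: white, yellow, then red.
- **First stroke:** My first try sat too far out and pressed on the end of a lobe with about 30 N. I backed off, the wheel returned to blue, and the deeper strokes after that went cleanly.
- **Button:** The force was 4.5 N just before the end of travel and rose to about 15 N within the next 0.6 mm. I took that as the stop, then let the button up.
- **Last checks:** The final pictures show red at the pointer, the button back at its starting height, and the vial still in its well. The rack, dish, beaker, bottle and marker look where they were, and the arm was clear of everything. In the last side picture the network did not find the button, so its being up rests on the picture alone.

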